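# Stack the empty parts tote without nesting it

### The job

Stack the empty blue tote squarely on top of the green tote, which holds small hardware. Turn it so that its white end is over the green tote's coloured (not white) end: then it stands on the rim instead of nesting down onto the hardware. Leave the green tote and the red tote where they stand, and let go of the blue one.

Things in the scene. Friction and masses are not known exactly. Their poses are not given: they have to be found in the camera images.
- blue_tote: Empty blue stack-nest tote, 0.12 kg, 130 (x) x 64 (y) x 52 mm, open on top. Origin: centre of underside, z up. Rim band = top 14 mm, flat upright faces, 64 mm apart across y: grip there from above at mid-length. Below, walls taper to 114 x 51 mm. +x end white with a flat tab reaching 78 mm from the centre; the other end is blue. May start facing any way but nearly as the green one.
- blue_tote_tab (a point): Middle of the top of the blue tote's white end tab: at x = 71, y = 0, z = 52 mm in the blue tote's frame.
- green_tote: Green tote, same shape and axes, white end (+x) roughly away from the robot; loose, 0.45 kg, hardware fixed inside up to 14 mm. Uneven shoulders in its long sides, flush with the rim: a tote on it with white end over the green end stands with its underside at rim height, 52 mm above the green underside; white end over white end, it sinks in and nests about 20 mm up.
- red_tote: Red tote of the same shape and axes (130 x 64 x 52 mm, origin at the centre of the underside, white end at +x), also holding hardware, loose, 0.45 kg; a bystander. It and the green one may have changed places.
There are look-alikes about, which are no part of the job. Of the things that look like the blue_tote, the larger one is meant.

How it is judged:
By the outcome, as a careful person would: the job done as asked, in the order asked, and still so for the second after the job is handed in, with the robot touching nothing.
It also fails if it takes over 34 s, if anything falls off the work surface, if the arm or the gripper's body presses on something with over 40 N, if the wrist force passes 120 N, or if a joint passes its speed limit or range.

### The arm

A 6-joint arm with a two-finger parallel gripper is mounted at the origin on a cart in front of the work surface, level with it; the furniture and walls round the work are solid. World frame = base frame: x ahead of the robot, y to its left, z up, the work surface at z = 0. Lengths are in mm, angles in rad, forces in N, time in s.
With the tool pointing down it reaches from about 300 to 775 mm from the base axis. Payload 14.6 kg.
Tool frame: the origin (TCP) lies at the very end of the fingers, on their centre line; the grasp point (between the pads) lies manip.grasp_offset behind it (manip.grasp_offset is the distance from the TCP to the grasp point, in mm); z points along the fingers, y is the direction in which the jaws open and shut (so a half turn about z gives the same grasp; the last joint's range is limited). The gripper opens to 94 mm and grips with 3 to 60 N. Pads are 16 mm wide; open, the fingers measure 119 mm over their backs; the gripper's body (75 mm by 177 mm) begins 78 mm behind the grasp point.
Start: joints at [-1.294, 0.3, 1.521, -0, 1.321, -0.067], TCP at [185.38, -517.807, 205.446] pointing down, gripper open.
Joint ranges: [-3.03, 3.03], [-0.79, 2.21], [0.23, 2.52], [-1.04, 4.18], [0, 3.07], [-2.55, 2.55]. Speed limits (rad/s): [2.22, 2.22, 2.57, 3.14, 3.14, 3.14].

### API

Orientations are given as [roll, pitch, yaw] about the fixed x, y, z axes, in that order (R = Rz(yaw) Ry(pitch) Rx(roll)).
In Python, from cell import manip gives the robot as it stands.
- The arm moves only by the tool send_rows, never from a script. Its argument "commands" is a list of rows, each a list of 2 entries, a list of its own where there are three numbers: the shift along the tool's x, y, z in m, then the turn about the tool's z in rad. A call has exactly 8 rows; each row is the pose to reach, as a shift and turn from the pose commanded when the call began, along the tool's axes at that moment; what a row does not reach only later rows make up. A row lasts 1/12 s, in which the tool goes at most 41.7 mm and 7.16 degrees, less where a joint would pass 70% of its speed; a pose out of reach is approached as far as the arm can. A call with a gripper value outside its range is refused whole. "hand" is the closure, from -1 (fully open) to 1 (shut), so that 0 is half open, set as the call begins (left out, the last holds). The fingers move at their own pace and stop on an object; "force" is the grip in N (left out, the last holds). Time passes only in rows, so rows that repeat a pose let the fingers close, or fill a call up. It gives the time, the measured TCP pose, the force and the opening at its end, in the units of the state.
- manip.read_state(): the state, without advancing time (a new reading comes with each control period).
- manip.camera(name): name is "scene" or "top" or "wrist"; returns the picture (480x640x3 uint8, red, green, blue); there is no depth.
- manip.camera_model(name): a dict with "K" (3x3 intrinsics, pixels), "eye" and "attitude" of the camera in the world; the wrist camera has in their place "mount" (4x4, takes a point from camera to tool coordinates, whose origin is the TCP and whose axes are the flange's). Camera axes: x right, y down, z forward; pixel columns grow to the right and rows downward; lengths in mm; the calibration is good to about 2 mm. A picture is of the moment at which its call begins: read the wrist's pose just before it. camera_model takes no time and is no camera call.
- manip.sign_off(): hands the job in, once; it reports no verdict.
The state is a dict: "clock": time; "joints": joint angles; "qd": joint speeds; "effort": joint torques, N m; "eef_pos": TCP position; "eef_rot": TCP orientation; "wrist_force": force on the tool from outside, world axes, zero at the start; "moment": the same for the moment, N m; "finger_gap": finger opening in mm.
Only numpy, scipy, OpenCV 4.12 (cv2) and the standard library are available. Lean on these libraries where they do the work, as an engineer would, in place of code of your own. Each camera call takes 0.05 s, during which the arm holds its last target.

## Working session

There is one attempt and no reset: what is moved stays moved. The work goes in short steps, Python scripts to look and compute and a tool call to move; the robot and the scene stay as the last step left them, time stands still between calls to the robot, and variables do not carry over. Pictures are saved under pics/ and viewed, and the job is handed in when it is done.

Besides the shell and the picture viewer there is one more tool, called after ">>>" as a command line: name --argument value ..., lists and objects as JSON in quotes. send_rows: Moves the arm, as the interface text tells. Its arguments: {"type":"object","properties":{"commands":{"type":"array","items":{"type":"array"}},"hand":{"type":"number"},"force":{"type":"number"}},"required":["commands"]}

```bash
mkdir -p pics; ls; python3 - <<'E'
from cell import manip
import cv2
print(manip.read_state(), manip.grasp_offset)
for n in ("scene","top"):
    m=manip.camera_model(n); print(n,m)
    cv2.imwrite(f"pics/{n}0.png",manip.camera(n)[:,:,::-1])
print(manip.camera_model("wrist"))
E
```

```text
pics
{'clock': 0.0, 'joints': array([-1.29361613e+00,  3.00492263e-01,  1.52159783e+00,  2.20402089e-05,
        1.32069543e+00, -6.65783150e-02]), 'qd': array([-0.00038145, -0.00206248, -0.00188995, -0.00054015, -0.00109353,
       -0.00065379]), 'effort': array([-8.24184899e-04, -5.31809700e+01, -3.52742529e+01,  7.08520389e-02,
        2.44246615e-02, -1.02169881e-04]), 'eef_pos': array([ 185.30560505, -517.55778946,  204.86763605]), 'eef_rot': array([-3.14040384e+00, -1.00661709e-04,  3.43752981e-01]), 'wrist_force': array([ 0.49211304, -0.3157342 ,  0.17746945]), 'moment': array([ 0.02028818, -0.00229963, -0.05718917]), 'finger_gap': 94.20946159713944} 18.8
scene {'K': array([[601.97091041,   0.        , 315.33160794],
       [  0.        , 601.97091041, 244.53176421],
       [  0.        ,   0.        ,   1.        ]]), 'eye': array([152.25018412, 674.8567482 , 603.29445966]), 'attitude': array([-2.10451386,  0.00827701, -2.65745965])}
top {'K': array([[498.76653367,   0.        , 317.01071419],
       [  0.        , 498.76653367, 236.54581203],
       [  0.        ,   0.        ,   1.        ]]), 'eye': array([ 402.72676659, -113.40484665,  931.67569572]), 'attitude': array([-2.98291537,  0.01465971, -1.5897455 ])}
{'K': array([[348.79926037,   0.        , 329.12265071],
       [  0.        , 348.79926037, 237.65737138],
       [  0.        ,   0.        ,   1.        ]]), 'mount': array([[-3.82521072e-04, -9.66183927e-01, -2.57853587e-01,
         7.32400044e+01],
       [ 9.99999886e-01, -4.42926454e-04,  1.76175145e-04,
        -1.28169604e-01],
       [-2.84427768e-04, -2.57853490e-01,  9.66183987e-01,
        -1.78329916e+02],
       [ 0.00000000e+00,  0.00000000e+00,  0.00000000e+00,
         1.00000000e+00]])}
```

View pics/top0.png

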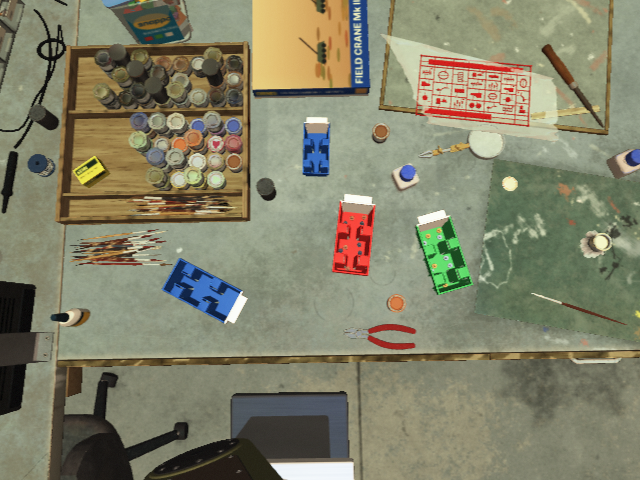

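View pics/scene0.png

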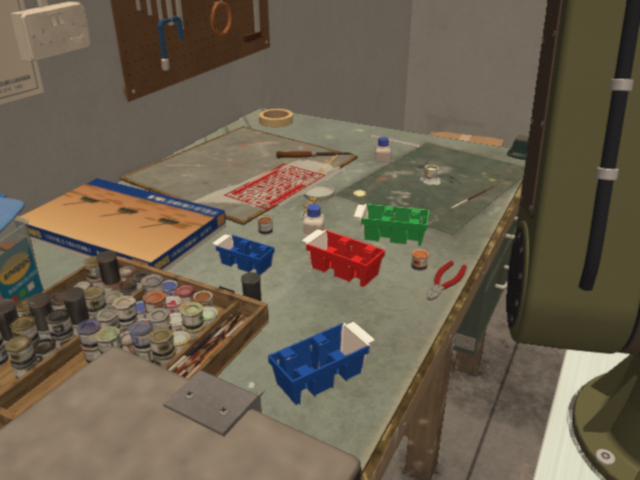

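```bash
cat > h.py <<'E'
import numpy as np, cv2
from scipy.spatial.transform import Rotation as Rt
from cell import manip
def cam(n,st=None):
    m=manip.camera_model(n)
    if n=="wrist":
        T=np.eye(4);T[:3,:3]=Rt.from_euler("xyz",st["eef_rot"]).as_matrix();T[:3,3]=st["eef_pos"]
        M=T@np.array(m["mount"]);return np.array(m["K"]),M[:3,:3],M[:3,3]
    return np.array(m["K"]),Rt.from_euler("xyz",m["attitude"]).as_matrix(),np.array(m["eye"])
def cast(c,uv,z):
    K,R,e=c;uv=np.atleast_2d(np.asarray(uv,float))
    d=(R@np.linalg.inv(K)@np.c_[uv,np.ones(len(uv))].T).T
    return e+d*((z-e[2])/d[:,2])[:,None]
def proj(c,P):
    K,R,e=c;p=(K@R.T@(np.atleast_2d(P)-e).T).T
    return p[:,:2]/p[:,2:]
E
python3 - <<'E'
from h import *
im=cv2.imread("pics/top0.png")
a=cv2.resize(im[245:335,150:260],None,fx=6,fy=6,interpolation=cv2.INTER_CUBIC)
b=cv2.resize(im[200:305,405:485],None,fx=5,fy=5,interpolation=cv2.INTER_CUBIC)
cv2.imwrite("pics/cropblue.png",a);cv2.imwrite("pics/cropgreen.png",b)
c=cam("top")
for n,uv in dict(blue_tab=(236,308),blue_c=(202,288),green_c=(443,256),green_tab=(434,217),red=(354,240),small=(316,148)).items(): print(n,cast(c,uv,52)[0].round(1))
E
```

```text
blue_tab [420.1  41.   52. ]
blue_c [456.2 101.3  52. ]
green_c [ 504.1 -325.3   52. ]
green_tab [ 574.7 -313.4   52. ]
red [ 536.1 -169.    52. ]
small [ 708.6 -104.4   52. ]
```

View pics/cropblue.png

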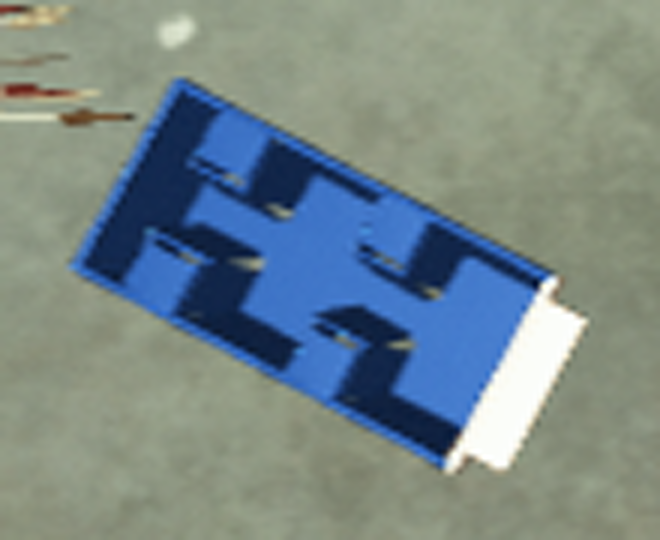

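View pics/cropgreen.png

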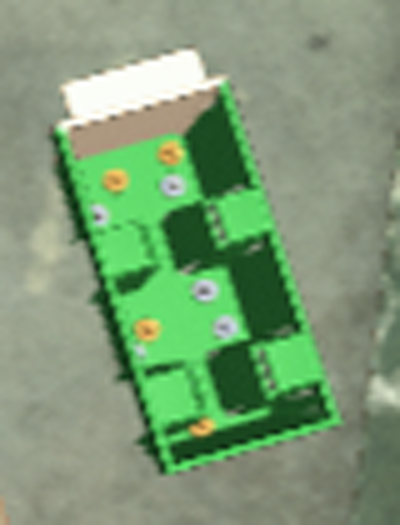

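The crop confirms that the blue tote at top-view (205,290) is the larger one, and so the one meant. The look-alike at (316,148) is clearly smaller. The large one's white tab is at about (236,308). The green tote is at (443,256) with its white end up, away from the robot.

```bash
cat >> h.py <<'E'
def pose(c,corners,z=52):
    # corners order: white-left? given as [w1,w2,o2,o1] white end pair then other pair going round
    P=cast(c,corners,z)[:,:2]
    ctr=P.mean(0); ax=(P[0]+P[1]-P[2]-P[3]); yaw=np.arctan2(ax[1],ax[0])
    L=np.linalg.norm(ax)/2; W=np.linalg.norm(P[0]-P[1]+P[3]-P[2])/2
    return ctr.round(1),round(np.degrees(yaw),2),L.round(1),W.round(1)
E
python3 - <<'E'
from h import *
c=cam("top")
f=lambda pts,s,o:(np.array(pts)+.5)/s-.5+np.array(o)
print(pose(c,f([(450,470),(555,280),(180,79),(73,268)],6,(150,245))))
print(pose(c,f([(58,126),(226,80),(339,421),(168,472)],5,(405,200))))
# refine: colour masks
im=cv2.imread("pics/top0.png");hsv=cv2.cvtColor(im,cv2.COLOR_BGR2HSV)
for n,lo,hi,roi in (("blue",(105,120,30),(128,255,255),(150,245,110,90)),("green",(50,110,20),(75,255,255),(405,200,80,105)),("red",(0,150,40),(8,255,255),(325,190,60,95))):
    x,y,w,h=roi
    m=cv2.inRange(hsv[y:y+h,x:x+w],lo,hi); cs,_=cv2.findContours(m,cv2.RETR_EXTERNAL,cv2.CHAIN_APPROX_NONE)
    k=max(cs,key=cv2.contourArea).reshape(-1,2)+[x,y]
    P=cast(c,k,52)[:,:2].astype(np.float32); r=cv2.minAreaRect(P);print(n,r, cv2.boxPoints(r).round(0).tolist())
E
```

```text
(array([452.5, 101.5]), np.float64(-118.66), np.float64(127.4), np.float64(62.6))
(array([ 507.4, -327.4]), np.float64(14.61), np.float64(127.2), np.float64(62.8))
blue ((453.52056884765625, 102.93791198730469), (126.22245025634766, 63.53984832763672), 61.622833251953125) [[396.0, 63.0], [451.0, 32.0], [511.0, 143.0], [456.0, 174.0]]
green ((505.4548645019531, -324.74346923828125), (126.21305847167969, 68.19863891601562), 14.748193740844727) [[436.0, -308.0], [453.0, -374.0], [575.0, -342.0], [558.0, -276.0]]
red ((539.049072265625, -167.9750213623047), (63.63513946533203, 126.57365417480469), 82.1434555053711) [[472.0, -191.0], [597.0, -208.0], [606.0, -145.0], [481.0, -128.0]]
```

```bash
cat >> h.py <<'E'
def togo(x,y,z,yawdeg):
    s=manip.read_state();R=Rt.from_euler("xyz",s["eef_rot"]).as_matrix()
    d=R.T@(np.array([x,y,z])-s["eef_pos"])
    dy=(yawdeg-np.degrees(s["eef_rot"][2])+180)%360-180
    print("t %.2f"%s["clock"],"pos",s["eef_pos"].round(1),"yaw %.2f"%np.degrees(s["eef_rot"][2]),"shift mm",d.round(1),"turn %.3f"%-np.radians(dy),"gap %.1f"%s["finger_gap"],"F",s["wrist_force"].round(1))
E
python3 -c "
from h import *
togo(453,102,150,61.3)"
```

```text
t 0.10 pos [ 185.3 -517.6  204.9] yaw 19.70 shift mm [ 460.8 -493.1   55.5] turn -0.726 gap 94.0 F [-0.1 -0.1 -0.4]
```

>>> send_rows --commands '[[[0.02, -0.02, 0], 0], [[0.04, -0.042, 0], 0], [[0.06, -0.064, 0], 0], [[0.08, -0.085, 0], 0], [[0.1, -0.107, 0], 0], [[0.12, -0.128, 0], 0], [[0.14, -0.15, 0], 0], [[0.16, -0.171, 0], 0]]' --hand -1

```text
clock: 0.77
eef_pos: [278.5, -301.4, 205.3]
eef_rot: [-3.141, 0.0, 0.344]
wrist_force: [0.1, -0.7, 0.2]
finger_gap: 94.0
```

>>> send_rows --commands '[[[0.02, -0.021, 0], 0], [[0.04, -0.042, 0], 0], [[0.06, -0.064, 0], 0], [[0.08, -0.085, 0], 0], [[0.1, -0.107, 0], 0], [[0.12, -0.128, 0], 0], [[0.14, -0.15, 0], 0], [[0.16, -0.171, 0], 0]]'

```text
clock: 1.43
eef_pos: [371.5, -86.4, 205.4]
eef_rot: [-3.142, 0.0, 0.344]
wrist_force: [0.8, -0.0, 0.1]
finger_gap: 94.4
```

```bash
python3 -c "
from h import *
togo(453,102,150,61.3)"
```

```text
t 1.43 pos [371.5 -86.4 205.4] yaw 19.70 shift mm [ 140.2 -149.9   55.4] turn -0.726 gap 94.4 F [ 0.8 -0.   0.1]
```

>>> send_rows --commands '[[[0.02, -0.022, 0.008], -0.1], [[0.042, -0.045, 0.016], -0.21], [[0.064, -0.068, 0.024], -0.32], [[0.086, -0.092, 0.032], -0.43], [[0.108, -0.115, 0.04], -0.54], [[0.125, -0.135, 0.048], -0.65], [[0.14, -0.15, 0.055], -0.726], [[0.14, -0.15, 0.055], -0.726]]'

```text
clock: 2.1
eef_pos: [452.7, 103.0, 148.8]
eef_rot: [-3.14, 0.001, 1.077]
wrist_force: [0.3, -0.2, -0.7]
finger_gap: 94.0
```

```bash
python3 -c "
from h import *
togo(453,102,26,61.3)
cv2.imwrite('pics/w1.png',manip.camera('wrist')[:,:,::-1])"
```

```text
t 2.10 pos [452.7 103.  148.8] yaw 61.72 shift mm [ -0.6   1.  122.8] turn 0.007 gap 94.0 F [ 0.3 -0.2 -0.7]
```

View pics/w1.png

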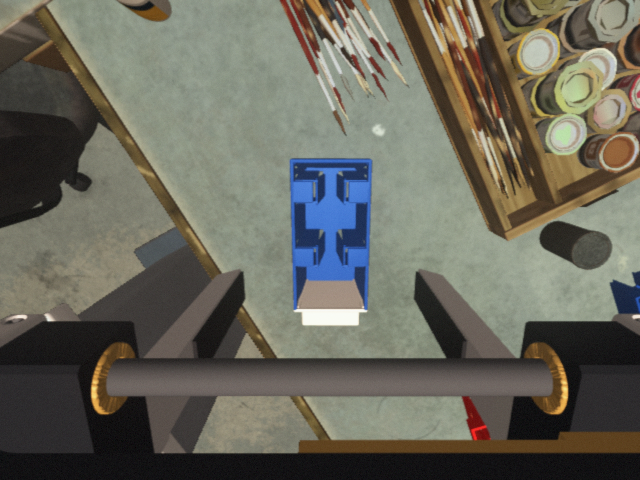

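The wrist view shows the blue tote aligned between the fingers. Its rim corners are at about (290,159), (371,159), (368,311) and (293,311), with the tab at the lower end.

```bash
python3 -c "
from h import *
s=manip.read_state();c=cam('wrist',s)
print(pose(c,[(293,311),(368.5,311),(371.5,158.5),(290,158.5)]))
print(pose(c,[(302,326),(359,326),(371.5,158.5),(290,158.5)]))
im=cv2.imread('pics/w1.png');cv2.imwrite('pics/w1c.png',cv2.resize(im[145:340,270:390],None,fx=3,fy=3))
m=cam('top');print(proj(m,[*( [452.7,103,52],)]))
"
```

```text
(array([451.7, 100.4]), np.float64(-118.51), np.float64(129.1), np.float64(64.2))
(array([448.2,  94.1]), np.float64(-118.59), np.float64(143.5), np.float64(56.4))
[[201.02227924 290.00206483]]
```

View pics/w1c.png

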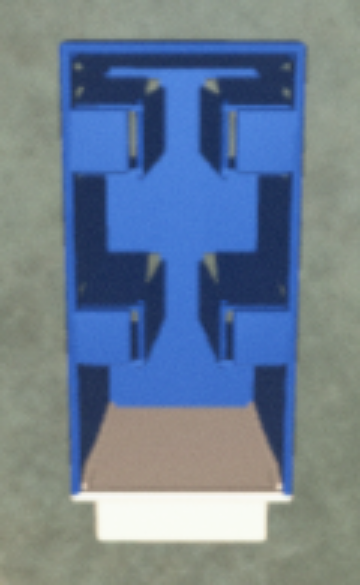

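>>> send_rows --commands '[[[-0.002, 0, 0.016], 0.003], [[-0.002, 0, 0.034], 0.003], [[-0.002, 0, 0.052], 0.003], [[-0.002, 0, 0.07], 0.003], [[-0.002, 0, 0.088], 0.003], [[-0.002, 0, 0.105], 0.003], [[-0.002, 0, 0.117], 0.003], [[-0.002, 0, 0.123], 0.003]]'

```text
clock: 2.82
eef_pos: [450.9, 97.8, 26.4]
eef_rot: [-3.14, 0.001, 1.064]
wrist_force: [-0.2, 1.0, 0.0]
finger_gap: 93.9
```

>>> send_rows --commands '[[[0, 0, 0], 0], [[0, 0, 0], 0], [[0, 0, 0], 0], [[0, 0, 0], 0], [[0, 0, 0], 0], [[0, 0, 0], 0], [[0, 0, 0], 0], [[0, 0, 0], 0]]' --hand 1 --force 12

```text
clock: 3.48
eef_pos: [452.0, 98.7, 28.1]
eef_rot: [3.141, -0.0, 1.067]
wrist_force: [-2.9, -1.3, 7.8]
finger_gap: 63.8
```

```bash
python3 -c "
from h import *
togo(452,101,26,61.5)
cv2.imwrite('pics/w2.png',manip.camera('wrist')[:,:,::-1])"
```

```text
t 3.48 pos [452.   98.7  28.1] yaw 61.13 shift mm [ 2.  -1.1  2.1] turn -0.006 gap 63.8 F [-2.9 -1.3  7.8]
```

View pics/w2.png

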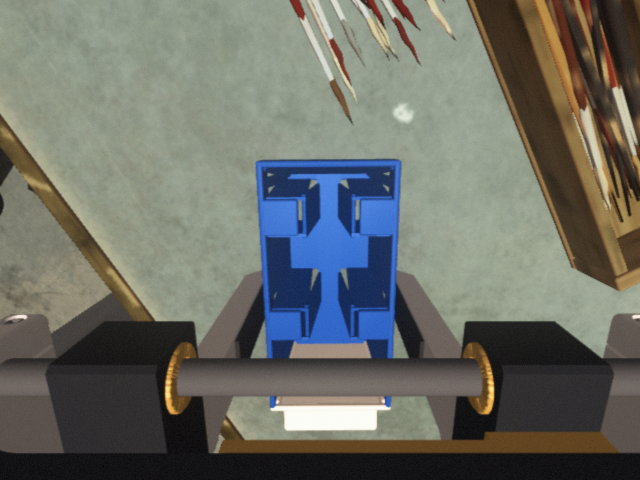

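The tote is gripped: the gap is 63.8 mm and its mid-length is between the fingers. I'll lift it next.

>>> send_rows --commands '[[[0, 0, -0.01], 0], [[0, 0, -0.03], 0], [[0, 0, -0.05], 0], [[0, 0, -0.075], 0], [[0, 0, -0.1], 0], [[0, 0, -0.12], 0], [[0, 0, -0.135], 0], [[0, 0, -0.135], 0]]' --force 15

```text
clock: 4.2
eef_pos: [452.8, 98.9, 165.8]
eef_rot: [3.138, -0.003, 1.067]
wrist_force: [-0.2, 0.3, -0.8]
finger_gap: 63.9
```

```bash
python3 -c "
from h import *
togo(507,-327,165,14.6)
cv2.imwrite('pics/w3.png',manip.camera('wrist')[:,:,::-1])"
```

```text
t 4.20 pos [452.8  98.9 165.8] yaw 61.13 shift mm [-346.8  253.1    0.8] turn 0.812 gap 63.9 F [-0.2  0.3 -0.8]
```

View pics/w3.png

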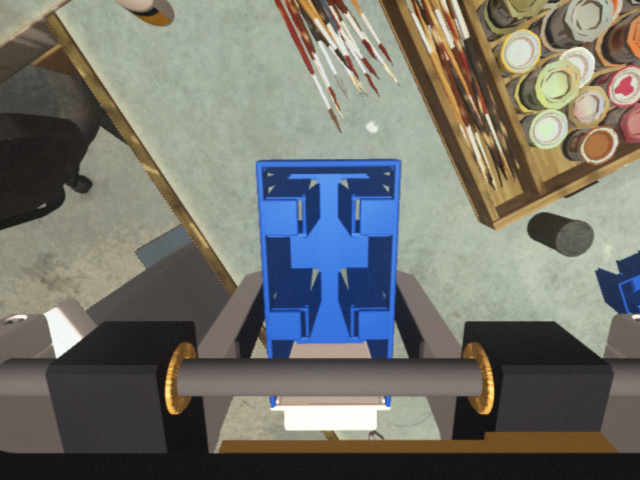

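```bash
python3 -c "
from h import *
togo(345,-370,165,14.6)
s=manip.read_state();c=cam('wrist',s)
R=Rt.from_euler('xyz',s['eef_rot']).as_matrix()
for dz in (24,26):
  p=pose(c,[(271,407),(390.5,407),(401.5,159.5),(256.5,159.5)],s['eef_pos'][2]+dz);print(dz,p, R.T@(np.r_[p[0],s['eef_pos'][2]]-s['eef_pos']))
im=cv2.imread('pics/w3.png');cv2.imwrite('pics/w3c.png',cv2.resize(im[145:445,240:420],None,fx=2,fy=2))
"
```

```text
t 4.25 pos [452.1  98.8 163.8] yaw 61.12 shift mm [-462.2  132.6   -1.7] turn 0.812 gap 64.2 F [ 0.3  0.1 -2.3]
24 (array([453.3, 102.6]), np.float64(-118.49), np.float64(127.1), np.float64(62.8)) [ 3.91715857 -0.78427752  0.00477463]
26 (array([453.7, 103.3]), np.float64(-118.49), np.float64(125.5), np.float64(62.0)) [ 4.72329064 -0.77206182  0.00613872]
```

View pics/w3c.png

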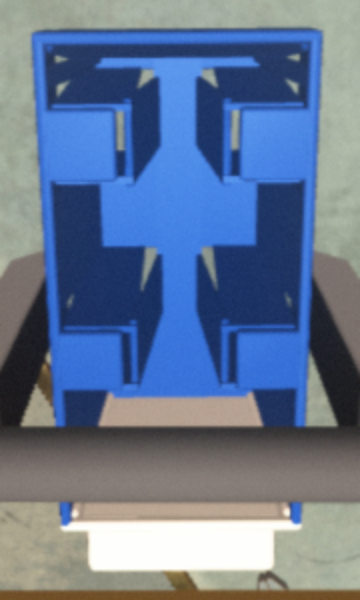

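>>> send_rows --commands '[[[-0.02, 0.006, 0], 0.03], [[-0.05, 0.014, 0], 0.08], [[-0.08, 0.023, 0], 0.13], [[-0.11, 0.031, 0], 0.19], [[-0.14, 0.04, 0], 0.25], [[-0.17, 0.049, 0], 0.3], [[-0.2, 0.057, 0], 0.35], [[-0.23, 0.066, 0], 0.41]]'

```text
clock: 4.92
eef_pos: [397.2, -135.7, 161.4]
eef_rot: [-3.14, 0.001, 0.655]
wrist_force: [-0.0, 0.2, -0.9]
finger_gap: 63.9
```

```bash
python3 -c "
from h import *
togo(345,-370,165,14.6)"
```

```text
t 4.92 pos [ 397.2 -135.7  161.4] yaw 37.51 shift mm [-184.1  154.1   -3.7] turn 0.400 gap 63.9 F [-0.   0.2 -0.9]
```

>>> send_rows --commands '[[[-0.028, 0.023, 0], 0.06], [[-0.056, 0.047, 0], 0.12], [[-0.084, 0.07, 0], 0.18], [[-0.11, 0.093, 0], 0.24], [[-0.136, 0.115, 0], 0.3], [[-0.16, 0.135, -0.002], 0.36], [[-0.178, 0.15, -0.004], 0.4], [[-0.184, 0.154, -0.004], 0.4]]'

```text
clock: 5.58
eef_pos: [345.4, -371.2, 165.2]
eef_rot: [-3.14, 0.001, 0.252]
wrist_force: [0.7, 0.4, -1.2]
finger_gap: 63.6
```

>>> send_rows --commands '[[[0, 0, 0], 0], [[0, 0, 0], 0], [[0, 0, 0], 0], [[0, 0, 0], 0], [[0, 0, 0], 0], [[0, 0, 0], 0], [[0, 0, 0], 0], [[0, 0, 0], 0]]'

```text
clock: 6.25
eef_pos: [346.8, -368.7, 166.5]
eef_rot: [3.141, -0.0, 0.257]
wrist_force: [0.0, 0.3, -0.7]
finger_gap: 63.9
```

```bash
python3 -c "
from h import *
togo(345,-370,165,14.6)
np.save('s4.npy',manip.read_state(),allow_pickle=True)
cv2.imwrite('pics/w4.png',manip.camera('wrist')[:,:,::-1])
cv2.imwrite('pics/top4.png',manip.camera('top')[:,:,::-1])"
```

```text
t 6.25 pos [ 346.8 -368.7  166.5] yaw 14.74 shift mm [-2.1  0.8  1.5] turn 0.002 gap 63.9 F [ 0.   0.3 -0.7]
```

View pics/w4.png

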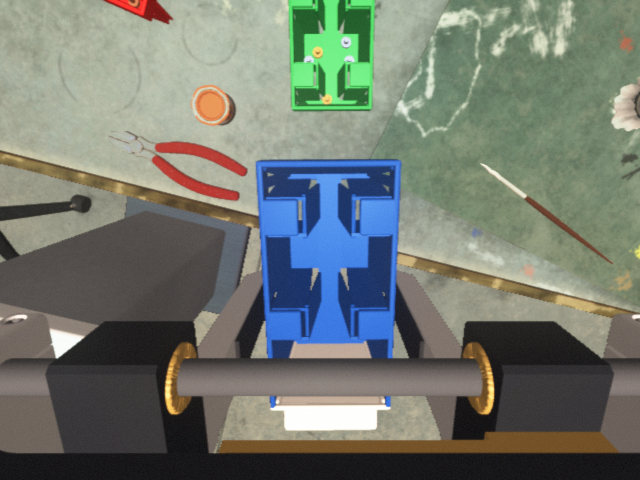

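```bash
python3 -c "
from h import *
im=cv2.imread('pics/w4.png');cv2.imwrite('pics/w4c.png',cv2.resize(im[0:125,275:390],None,fx=5,fy=4.8,interpolation=cv2.INTER_CUBIC))
"
```

```text
(no output)
```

View pics/w4c.png

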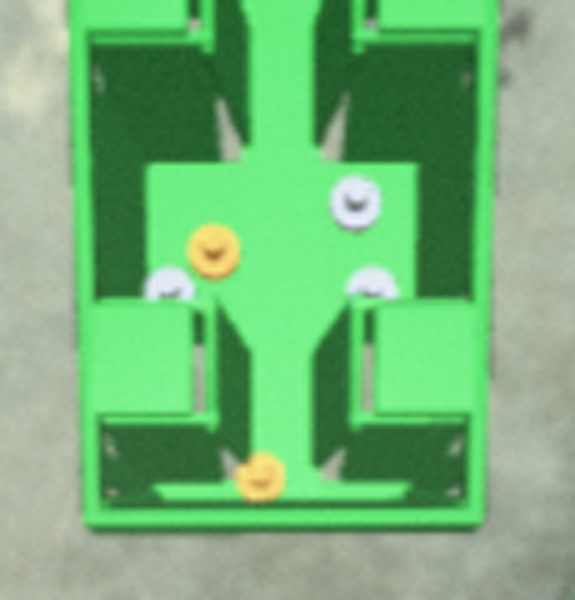

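```bash
python3 -c "
from h import *
s=np.load('s4.npy',allow_pickle=True).item();c=cam('wrist',s)
f=lambda p:((np.array(p)+.5)/[5,4.8]-.5)+[275,0]
P=cast(c,f([(83.5,521),(484,521),(69.5,0),(497,0)]),52)[:,:2];print(P.round(1))
w=P[1]-P[0];print('W',np.linalg.norm(w), 'yaw from end',np.degrees(np.arctan2(w[0],-w[1])))
ax=(P[2]+P[3]-P[0]-P[1]);yaw=np.arctan2(ax[1],ax[0]);print('yaw sides',np.degrees(yaw))
for y in (yaw,np.radians(14.7)):
  print('centre',(P[0]+P[1])/2+65*np.array([np.cos(y),np.sin(y)]))
R=Rt.from_euler('xyz',s['eef_rot']).as_matrix()
for dz in (21,23,25):
  p=pose(c,[(271,407),(390.5,407),(401.5,159.5),(256.5,159.5)],s['eef_pos'][2]+dz);print(dz,p, R.T@(np.r_[p[0],s['eef_pos'][2]]-s['eef_pos']))
"
```

```text
[[ 437.  -314.2]
 [ 453.1 -375.5]
 [ 509.7 -295.2]
 [ 525.7 -355.9]]
W 63.33106948252287 yaw from end 14.71546761289164
yaw sides 14.863499646756908
centre [ 507.88056116 -328.15179576]
centre [ 507.92788524 -328.3311415 ]
21 (array([ 348.9, -368.6]), np.float64(-164.88), np.float64(129.6), np.float64(64.0)) [2.03529876e+00 4.18199833e-01 2.20037733e-04]
23 (array([ 349.8, -368.4]), np.float64(-164.88), np.float64(128.0), np.float64(63.2)) [2.95656979e+00 4.53691790e-01 2.97959043e-04]
25 (array([ 350.7, -368.1]), np.float64(-164.88), np.float64(126.3), np.float64(62.4)) [3.90327576e+00 3.92472508e-01 3.64262567e-04]
```

```bash
python3 -c "
from h import *
togo(505.4,-328.6,130,14.75)"
```

```text
t 6.35 pos [ 346.7 -368.8  166.5] yaw 14.72 shift mm [163.7   1.4  36.5] turn -0.001 gap 63.6 F [ 1.1 -0.3 -1.1]
```

>>> send_rows --commands '[[[0.018, 0, 0], 0], [[0.04, 0, 0], 0], [[0.065, 0.001, 0], 0], [[0.09, 0.001, 0.005], 0], [[0.115, 0.001, 0.012], 0], [[0.138, 0.001, 0.02], 0], [[0.155, 0.001, 0.03], 0], [[0.164, 0.001, 0.036], 0]]'

```text
clock: 7.02
eef_pos: [506.9, -327.3, 129.1]
eef_rot: [-3.141, 0.001, 0.258]
wrist_force: [-0.7, -0.2, -1.3]
finger_gap: 63.8
```

>>> send_rows --commands '[[[0, 0, 0], 0], [[0, 0, 0], 0], [[0, 0, 0], 0], [[0, 0, 0], 0], [[0, 0, 0], 0], [[0, 0, 0], 0], [[0, 0, 0], 0], [[0, 0, 0], 0]]'

```text
clock: 7.68
eef_pos: [505.5, -328.3, 130.6]
eef_rot: [3.141, -0.0, 0.257]
wrist_force: [-0.5, -0.2, -1.4]
finger_gap: 63.9
```

```bash
python3 -c "
from h import *
togo(505.4,-328.6,82,14.75)
im=manip.camera('scene')[:,:,::-1];cv2.imwrite('pics/sc5.png',cv2.resize(im[110:310,270:490],None,fx=3,fy=3))
im=manip.camera('wrist')[:,:,::-1];cv2.imwrite('pics/w5.png',im)
"
```

```text
t 7.68 pos [ 505.5 -328.3  130.6] yaw 14.70 shift mm [-0.1  0.2 48.6] turn -0.001 gap 63.9 F [-0.5 -0.2 -1.4]
```

View pics/sc5.png

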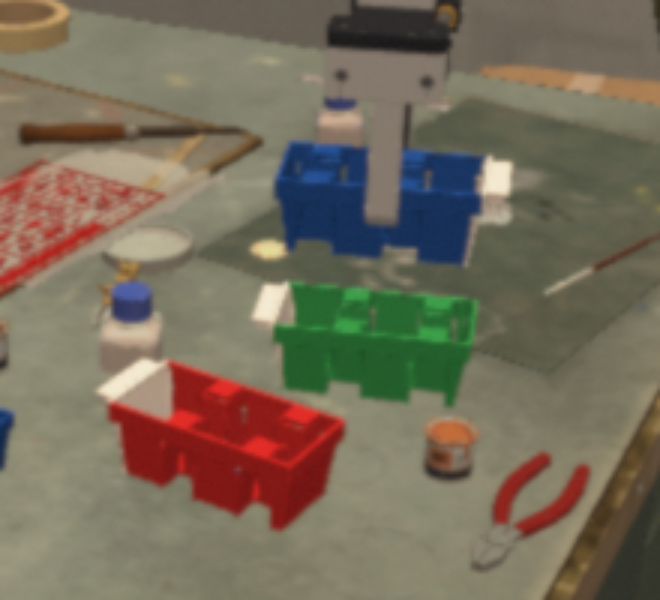

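View pics/w5.png

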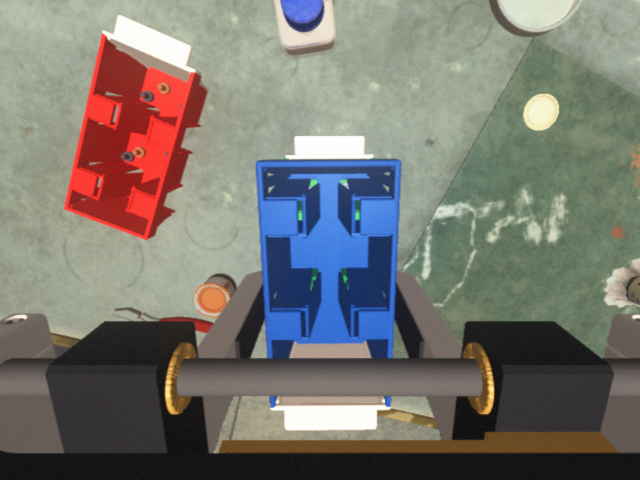

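The blue tote hangs over the green one with its white end toward the robot, which is the correct facing. The green tab's far edge shows at about (330,136), so I can cross-check against it.

```bash
python3 -c "
from h import *
s=manip.read_state();c=cam('wrist',s)
P=cast(c,[(294,136.5),(364.5,137.5)],52)[:,:2];print(P);m=P.mean(0);y=np.radians(14.75);u=np.array([np.cos(y),np.sin(y)])
print(m,m-78*u)
im=cv2.imread('pics/w5.png');cv2.imwrite('pics/w5c.png',cv2.resize(im[125:185,280:380],None,fx=6,fy=6))
togo(505.4,-328.6,82,14.75)"
```

```text
[[ 575.42177212 -284.30408213]
 [ 587.41360716 -332.73421829]]
[ 581.41768964 -308.51915021] [ 505.98810641 -328.37810217]
t 7.78 pos [ 505.5 -328.2  130.5] yaw 14.71 shift mm [-0.2  0.3 48.5] turn -0.001 gap 64.2 F [-0.8  0.2 -1.3]
```

View pics/w5c.png

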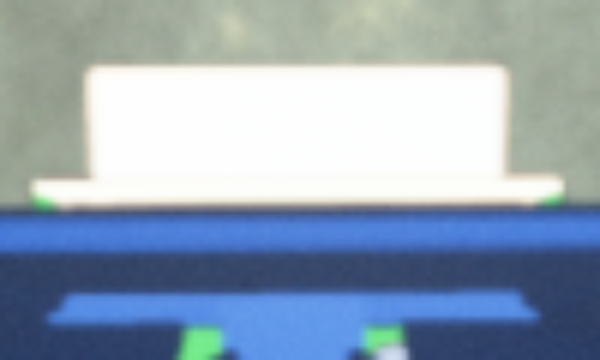

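>>> send_rows --commands '[[[0, 0, 0.005], 0], [[-0.001, 0, 0.012], 0], [[-0.001, 0, 0.02], 0], [[-0.001, 0, 0.028], 0], [[-0.001, 0, 0.035], 0], [[-0.001, 0, 0.04], 0], [[-0.001, 0, 0.043], 0], [[-0.001, 0, 0.043], 0]]'

```text
clock: 8.45
eef_pos: [504.4, -328.3, 86.6]
eef_rot: [-3.141, 0.001, 0.257]
wrist_force: [0.1, -0.9, -0.9]
finger_gap: 63.6
```

>>> send_rows --commands '[[[0, 0, 0.001], 0], [[0, 0, 0.002], 0], [[0, 0, 0.003], 0], [[0, 0, 0.004], 0], [[0, 0, 0.004], 0], [[0, 0, 0.004], 0], [[0, 0, 0.004], 0], [[0, 0, 0.004], 0]]'

```text
clock: 9.12
eef_pos: [504.6, -328.5, 83.5]
eef_rot: [3.141, -0.0, 0.257]
wrist_force: [-0.6, -0.2, -1.6]
finger_gap: 63.7
```

```bash
python3 -c "
from h import *
togo(504.5,-328.6,80,14.75)
im=manip.camera('scene')[:,:,::-1];cv2.imwrite('pics/sc6.png',cv2.resize(im[130:270,320:470],None,fx=4,fy=4))
"
```

```text
t 9.12 pos [ 504.6 -328.5   83.5] yaw 14.71 shift mm [-0.2  0.1  3.5] turn -0.001 gap 63.7 F [-0.6 -0.2 -1.6]
```

View pics/sc6.png

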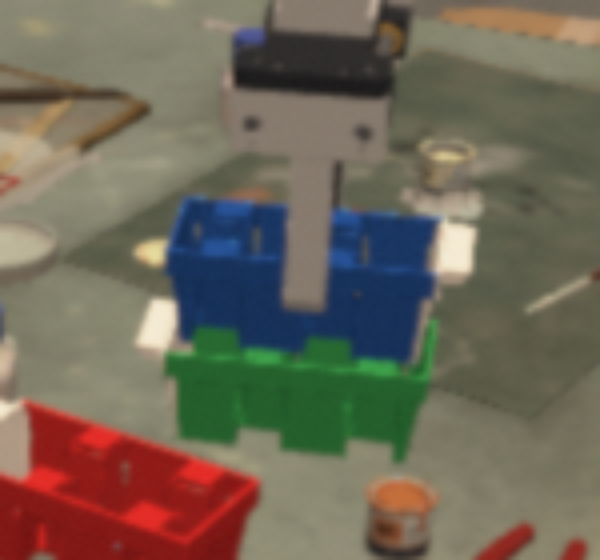

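>>> send_rows --commands '[[[0, 0, 0.0005], 0], [[0, 0, 0.001], 0], [[0, 0, 0.0015], 0], [[0, 0, 0.002], 0], [[0, 0, 0.002], 0], [[0, 0, 0.002], 0], [[0, 0, 0.002], 0], [[0, 0, 0.002], 0]]'

```text
clock: 9.83
eef_pos: [504.6, -328.5, 81.5]
eef_rot: [3.142, -0.0, 0.257]
wrist_force: [-0.4, 0.7, -0.8]
finger_gap: 63.7
```

>>> send_rows --commands '[[[0, 0, 0.0005], 0], [[0, 0, 0.001], 0], [[0, 0, 0.001], 0], [[0, 0, 0.001], 0], [[0, 0, 0.001], 0], [[0, 0, 0.001], 0], [[0, 0, 0.001], 0], [[0, 0, 0.001], 0]]'

```text
clock: 10.5
eef_pos: [504.6, -328.5, 80.4]
eef_rot: [3.142, 0.0, 0.257]
wrist_force: [0.0, 0.6, -1.0]
finger_gap: 63.4
```

>>> send_rows --commands '[[[0, 0, 0.0005], 0], [[0, 0, 0.001], 0], [[0, 0, 0.001], 0], [[0, 0, 0.001], 0], [[0, 0, 0.001], 0], [[0, 0, 0.001], 0], [[0, 0, 0.001], 0], [[0, 0, 0.001], 0]]'

```text
clock: 11.17
eef_pos: [504.7, -328.5, 80.1]
eef_rot: [3.141, -0.0, 0.257]
wrist_force: [-2.2, 1.7, 6.1]
finger_gap: 63.6
```

>>> send_rows --commands '[[[0, 0, 0.0005], 0], [[0, 0, 0.001], 0], [[0, 0, 0.001], 0], [[0, 0, 0.001], 0], [[0, 0, 0.001], 0], [[0, 0, 0.001], 0], [[0, 0, 0.001], 0], [[0, 0, 0.001], 0]]'

```text
clock: 11.83
eef_pos: [504.7, -328.5, 80.0]
eef_rot: [3.141, -0.0, 0.257]
wrist_force: [-6.4, 4.3, 14.9]
finger_gap: 63.8
```

Contact came at TCP z ≈ 80 mm, which is the expected rim height. I'll take the pressure off, then check before letting go.

>>> send_rows --commands '[[[0, 0, -0.0005], 0], [[0, 0, -0.001], 0], [[0, 0, -0.0015], 0], [[0, 0, -0.0015], 0], [[0, 0, -0.0015], 0], [[0, 0, -0.0015], 0], [[0, 0, -0.0015], 0], [[0, 0, -0.0015], 0]]'

```text
clock: 12.5
eef_pos: [504.7, -328.5, 80.1]
eef_rot: [3.141, -0.0, 0.257]
wrist_force: [-2.0, 1.3, 4.5]
finger_gap: 63.3
```

```bash
python3 -c "
from h import *
togo(504.5,-328.6,80,14.75)
im=manip.camera('scene')[:,:,::-1];cv2.imwrite('pics/sc7.png',cv2.resize(im[130:270,320:470],None,fx=4,fy=4))
im=manip.camera('wrist')[:,:,::-1];cv2.imwrite('pics/w7.png',im)
"
```

```text
t 12.50 pos [ 504.7 -328.5   80.1] yaw 14.71 shift mm [-0.2  0.   0.1] turn -0.001 gap 63.3 F [-2.   1.3  4.5]
```

View pics/sc7.png

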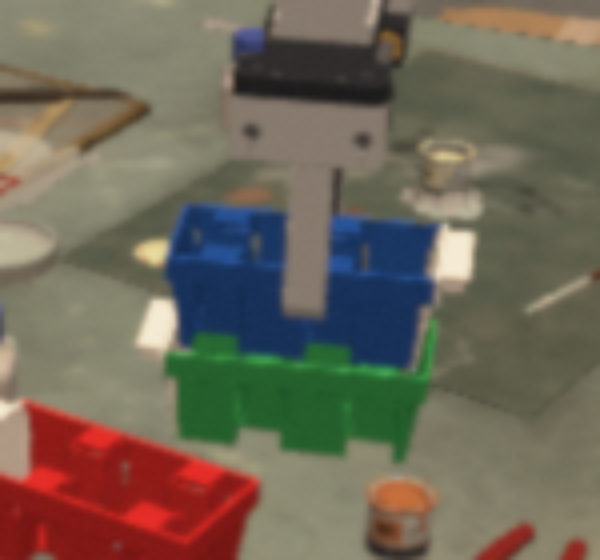

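View pics/w7.png

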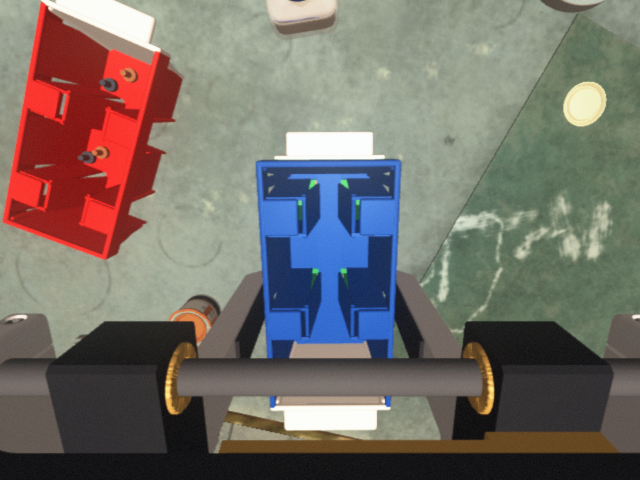

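The blue tote stands on the green rim. In the scene view its underside meets the green rim along the whole length. I'll take a little more pressure off and release.

>>> send_rows --commands '[[[0, 0, -0.0005], 0], [[0, 0, -0.0005], 0], [[0, 0, -0.0005], 0], [[0, 0, -0.0005], 0], [[0, 0, -0.0005], 0], [[0, 0, -0.0005], 0], [[0, 0, -0.0005], 0], [[0, 0, -0.0005], 0]]'

```text
clock: 13.27
eef_pos: [504.6, -328.4, 80.4]
eef_rot: [-3.141, 0.0, 0.257]
wrist_force: [0.2, 0.8, -0.9]
finger_gap: 64.3
```

>>> send_rows --commands '[[[0, 0, 0], 0], [[0, 0, 0], 0], [[0, 0, 0], 0], [[0, 0, 0], 0], [[0, 0, 0], 0], [[0, 0, 0], 0], [[0, 0, 0], 0], [[0, 0, 0], 0]]' --hand -1

```text
clock: 13.93
eef_pos: [504.6, -328.4, 80.4]
eef_rot: [-3.142, -0.0, 0.257]
wrist_force: [0.7, 0.8, 0.9]
finger_gap: 94.0
```

>>> send_rows --commands '[[[0, 0, -0.006], 0], [[0, 0, -0.015], 0], [[0, 0, -0.027], 0], [[0, 0, -0.04], 0], [[0, 0, -0.055], 0], [[0, 0, -0.07], 0], [[0, 0, -0.085], 0], [[0, 0, -0.1], 0]]'

```text
clock: 14.6
eef_pos: [504.7, -328.5, 182.7]
eef_rot: [3.14, -0.001, 0.257]
wrist_force: [-0.6, 0.1, 1.1]
finger_gap: 94.0
```

```bash
python3 -c "
from h import *
togo(504.5,-328.6,180,14.75)
np.save('s8.npy',manip.read_state(),allow_pickle=True)
im=manip.camera('wrist')[:,:,::-1];cv2.imwrite('pics/w8.png',im)
im=manip.camera('scene')[:,:,::-1];cv2.imwrite('pics/sc8.png',cv2.resize(im[130:290,290:470],None,fx=3.6,fy=3.6))
"
```

```text
t 14.60 pos [ 504.7 -328.5  182.7] yaw 14.72 shift mm [-0.2  0.   2.7] turn -0.001 gap 94.0 F [-0.6  0.1  1.1]
```

View pics/sc8.png

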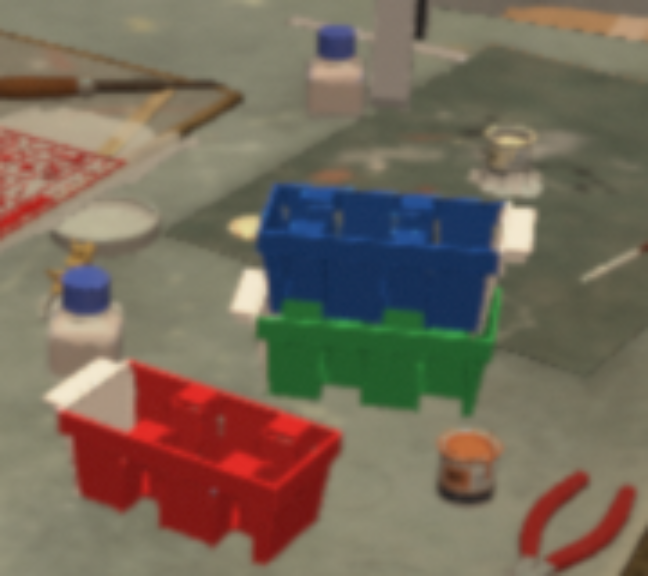

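View pics/w8.png

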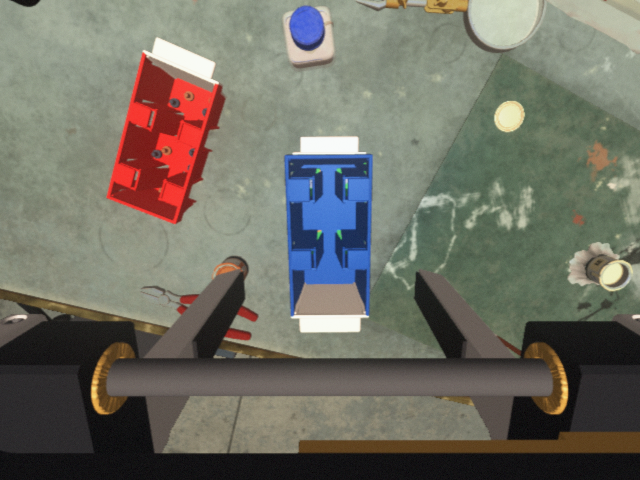

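```bash
python3 -c "
from h import *
s=np.load('s8.npy',allow_pickle=True).item();c=cam('wrist',s)
im=cv2.imread('pics/w8.png');cv2.imwrite('pics/w8c.png',cv2.resize(im[130:340,270:390],None,fx=5,fy=2.8))
p=pose(c,[(290.5,317.5),(370,317.5),(372.5,154.5),(285,154.5)],104);print('blue',p)
P=cast(c,[(300,137),(358.5,137.5)],52)[:,:2];u=np.array([np.cos(.2574),np.sin(.2574)]);print('green by tab',P.mean(0)-78*u)
im=manip.camera('top')[:,:,::-1];cv2.imwrite('pics/top8.png',cv2.resize(im[190:310,325:485],None,fx=5,fy=5))
"
```

```text
blue (array([ 506.8, -328.5]), np.float64(-164.78), np.float64(128.8), np.float64(63.7))
green by tab [ 506.12731622 -328.55002548]
```

View pics/top8.png

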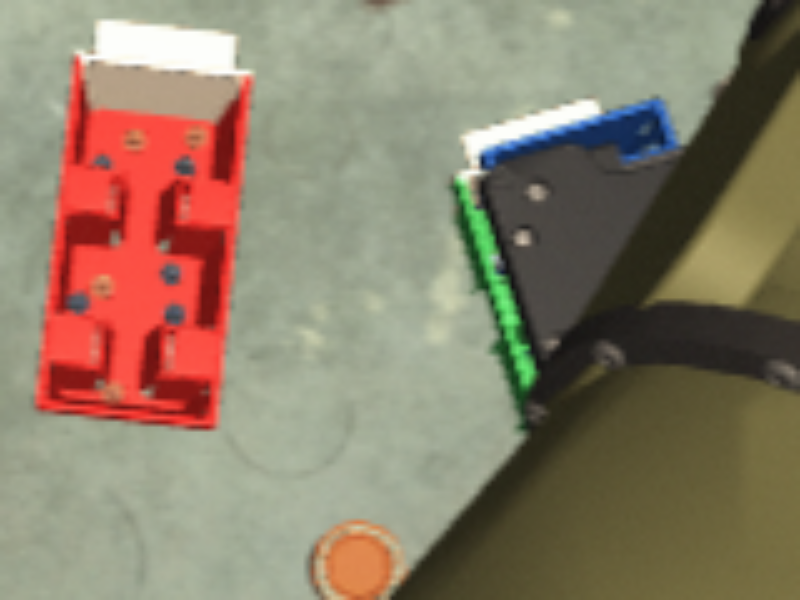

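View pics/w8c.png

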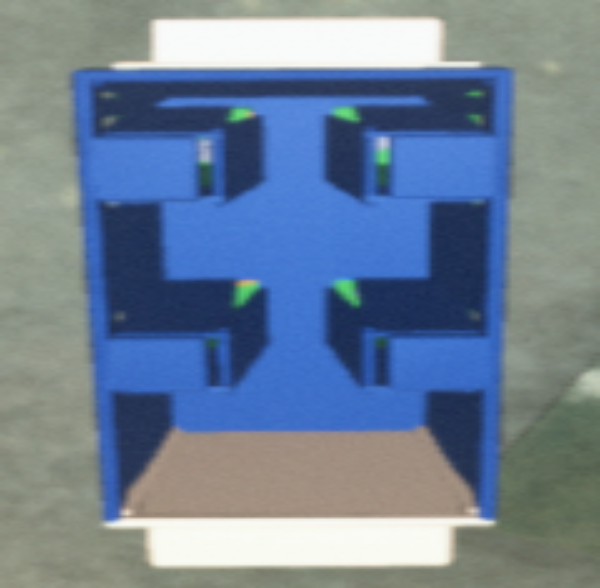

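```bash
python3 -c "
from h import *
togo(504.5,-328.6,180,14.75)
print(manip.sign_off())"
```

```text
t 14.75 pos [ 505.  -328.7  182.2] yaw 14.72 shift mm [-0.5 -0.3  2.2] turn -0.001 gap 94.0 F [ 0.9 -0.4 -0.3]
the job is handed in; nothing more can be done
None
```

The blue tote now stands on the green tote's rim with its white end over the green (coloured) end. I let go of it and handed the job in at 14.75 s. I used the larger of the two blue totes, gripped it by its rim band at mid-length, and set it down with about 15 N at most.

**Position:** the last wrist picture puts the blue tote's centre at (506.8, −328.5) mm, turned −164.8°. The green tote's estimates were about (506–508, −328.3) mm, turned 14.7°, so the two line up within 1–2 mm and about 0.5°. The 2 mm spread along the green tote's length came from two edges of it that disagreed; I aimed midway between them.

**Height:** contact came at TCP z ≈ 80 mm, as expected for standing on the rim, and the scene picture shows the blue tote standing there rather than nested.

**Other totes:** the green tote showed no measurable shift. I judged the red tote by eye only, and nothing touched it.

**Robot:** the arm was clear at the end, with the gripper open and its fingertips about 78 mm above the stack.

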